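Press a glued sanding block: seat the tray, three clicks, hold

ROBOT

A 6-joint arm with a two-finger parallel gripper is mounted at the origin on the work surface; the furniture and walls round the work are solid. World frame = base frame: x ahead of the robot, y to its left, z up, the work surface at z = 0. Lengths are in m, angles in rad, forces in N, time in s.
With the tool pointing down it reaches from about 0.325 to 0.9 m from the base axis. Payload 6.1 kg.
Tool frame: the origin (TCP) lies between the finger pads; the fingertips stand 8 mm ahead of it and the grasp point (between the pads) lies 11 mm behind it (arm.tip_extent is the distance from the TCP to the fingertips, in m); z points along the fingers, y is the line along which they close (so a half turn about z gives the same grasp; the last joint's range is limited). The gripper opens to 87 mm and grips with 3 to 60 N. Pads are 19 mm wide; open, the fingers measure 117 mm over their backs; the gripper's body (75 mm by 190 mm) begins 51 mm behind the grasp point.
Start: joints at [-1.425, 0.22, 1.526, -0, 1.395, -0.126], TCP at [0.168, -0.602, 0.231] pointing down, gripper open.
Joint ranges: [-2.98, 2.98], [-0.91, 2.08], [0.09, 2.57], [-1.24, 4.39], [0.2, 2.65], [-2.68, 2.68]. Speed limits (rad/s): [2.57, 2.57, 3.01, 3.14, 3.14, 3.14].

INTERFACE

Orientations are given as a unit quaternion [w, x, y, z].
In Python, from bench import arm gives the robot as it stands.
- The arm moves only by the tool move_arm, never from a script. Its argument "moves" is one flat list of numbers, 5 for each row, row after row: the shift along the world's x, y, z in mm, then the turn about the world's z in degrees, then the finger opening in mm, from 0 to 87. A call has 1 to 12 rows; each row is the pose to reach, as a shift and turn from the pose commanded when the call began; what a row does not reach only later rows make up. A row lasts 1/8 s, in which the tool goes at most 62.5 mm and 10.7 degrees, less where a joint would pass 70% of its speed; a pose out of reach is approached as far as the arm can. A call with a gripper value outside its range is refused whole. The fingers move at their own pace and stop on an object; "newtons" is the grip in N (left out, the last holds). Time passes only in rows, so rows that repeat a pose let the fingers close. It gives the time, the measured TCP pose, the force, the opening and the grip force at its end, in the units of the state.
- arm.state(): the state, without advancing time (a new reading comes with each control period).
- arm.camera(name): name is "side" or "top"; returns a dict with "frame" (420x560x3 uint8, red, green, blue), "mtx" (3x3 intrinsics, pixels), "pose" (4x4, takes a point from camera to world coordinates). Camera axes: x right, y down, z forward; pixel columns grow to the right and rows downward; lengths in m; the calibration is good to about 2 mm. A picture is of the moment at which its call begins. There is no depth.
- arm.close_job(): hands the job in; it is judged then, once.
The state is a dict: "time_s": time; "joints": joint angles; "joint_vel": joint speeds; "tau": joint torques, N m; "ee_pos": TCP position; "orientation": TCP orientation; "ft_force": force on the tool from outside, world axes, zero at the start; "ft_torque": the same for the moment, N m; "opening": finger opening in m; "grip_force": force on a finger pad.
Only numpy, scipy, OpenCV 4.12 (cv2) and the standard library are available. Lean on these libraries where they do the work, as an engineer would, in place of code of your own. Each camera call takes 0.05 s, during which the arm holds its last target. There are 200 camera calls.

TASK

Push the open tray of the green gluing press fully home until it drops into its seat. Then take the red knob of the ratchet lever and swing it clockwise (seen from above) exactly three clicks on from the click where it stands, without ever going on towards a fourth. Finish while still holding the knob there, the tray still home; leave the jar, the bottle, the paint pot and the tape roll round the press where they are.

Things in the scene. Friction and masses are not known exactly. Their poses are not given: they have to be found in the camera images.
- press: green bench press for gluing, fixed to the table, plywood base 175 x 156 mm; origin on the table under the upright screw axis; x points from its front (open side, where the tray comes out) to its back, y to its left, z up. Two columns carry a cross beam whose top is 129 mm above the table; the beam and columns reach 25 mm to the front of the screw axis.
- tray (a joint): how far the aluminium tray is out, m: 0 = fully home against its stop, up to 0.07 = open. It slides along the press's x (home = +x). About 2 N pushes it; within the last 10 mm or so a detent draws it home. A cork sanding block is clipped in the tray.
- tray_front (a point): middle of the outer (front) face of the tray's upright front plate, 37 mm above the table. The plate is 118 mm wide, 8 mm thick, from 14 to 60 mm above the table, with nothing in front of it; its face is 115 mm in front of the screw axis when the tray is home.
- lever: steel ratchet lever turning about the press's screw axis; origin on the table under it. Arm top 154 mm, hub top 159 mm up. It clicks every 12 degrees (19 mm at the knob) and rests at each click; it starts at the first or second, with five or more ahead. A click: it resists with about 4 to 7 N at the knob for 60 percent of the way, then falls forward into the next click; going back is twice as stiff.
- knob (a point): centre of the upright round red knob at the lever's free end, 22 mm diameter, 155 to 201 mm above the table (this point 180 mm), 90 mm from the screw axis, standing out to the left of the press. It does not spin on the lever. Swinging it clockwise seen from above moves it away from the press's front (towards +x of the press).
- hub (a point): point on the screw axis at the height of the knob's centre (180 mm above the table, in free air above the hub): the centre of the knob's circle.
- desk_lamp: white desk lamp, fixed, to the right of the press, in the way of the arm: its stem leans from the base at about x 0.58, y -0.22, z 0.05 to an elbow at about x 0.37, y -0.335, z 0.49 m (world); its head lies level from there to about x 0.14, y -0.18, from 0.46 to 0.50 m above the table. Origin on the table.
- ochre_jar: small jar, ochre with a black cap, 39 mm diameter, 48 mm tall, bystander to the right of the press; origin at its underside
- tape_roll: roll of masking tape lying flat, 75 mm diameter, 19 mm high, bystander front left of the press; origin at its underside
- varnish_bottle: brown varnish bottle with black cap, 42 mm diameter, 90 mm tall, bystander left of the press; origin at its underside
- clear_pot: small clear paint pot, 50 x 59 x 30 mm, bystander left of the press; origin at its underside

How it is judged:
By the outcome, as a careful person would: the job done as asked, in the order asked, and still so for the second after the job is handed in, while the arm keeps its last pose, push and grip.
It also fails if it takes over 67 s, if anything falls off the work surface, if the arm or the gripper's body presses on something with over 40 N, if the wrist force passes 120 N, or if a joint passes its speed limit or range.

## Working session

There is one attempt and no reset: what is moved stays moved. The work goes in short steps, Python scripts to look and compute and a tool call to move; the robot and the scene stay as the last step left them, time stands still between calls to the robot, and variables do not carry over. Pictures are saved under pics/ and viewed, at most 10 in all, crops included, and the job is handed in when it is done.

Besides the shell and the picture viewer there is one more tool, called after "Emit:" as name(argument=value, ...) on one line, values as JSON. move_arm: Moves the arm, as the interface text tells. Its arguments: {"type":"object","properties":{"moves":{"type":"array"},"newtons":{"type":"number"}},"required":["moves"]}

```bash
mkdir -p pics; ls; python3 - <<'E'
from bench import arm
import cv2,numpy as np
for n in("side","top"):
    c=arm.camera(n);cv2.imwrite(f"pics/{n}0.png",c["frame"][:,:,::-1]);print(n,c["mtx"].tolist(),np.round(c["pose"],4).tolist())
s=arm.state();print(s)
E
```

```text
pics
side [[403.27475550161046, 0.0, 280.47983212283265], [0.0, 403.27475550161046, 204.87518847577624], [0.0, 0.0, 1.0]] [[0.9567, 0.168, -0.2377, 0.7927], [0.2907, -0.5104, 0.8093, -0.871], [0.0146, -0.8433, -0.5372, 0.7103], [0.0, 0.0, 0.0, 1.0]]
top [[458.852064165323, 0.0, 274.86527685414006], [0.0, 458.852064165323, 212.61537460452757], [0.0, 0.0, 1.0]] [[0.0209, -0.9962, 0.0851, 0.4209], [-0.9997, -0.0216, -0.0071, 0.0238], [0.0089, -0.0849, -0.9963, 1.2647], [0.0, 0.0, 0.0, 1.0]]
{'time_s': 0.1, 'joints': array([-1.42508900e+00,  2.21169071e-01,  1.52754241e+00, -9.61463594e-06,
        1.39469025e+00, -1.26118013e-01]), 'joint_vel': array([-4.78018397e-04, -6.32746296e-05, -2.04974408e-03, -2.62342634e-04,
       -2.32347772e-03, -2.75329381e-04]), 'tau': array([ 2.92135246e-04, -4.95943201e+01, -3.88519835e+01,  7.01370277e-02,
        5.15832484e-02, -3.99200144e-05]), 'ee_pos': array([ 0.16770599, -0.60149233,  0.22950893]), 'orientation': array([-9.04451399e-04,  9.90777562e-01,  1.35495402e-01, -1.35915011e-05]), 'ft_force': array([ 0.41227618, -0.26724222,  0.5590652 ]), 'ft_torque': array([-0.01187417, -0.01519162,  0.06725245]), 'grip_force': 0.0, 'opening': 0.08665770729542985}
```

View pics/side0.png

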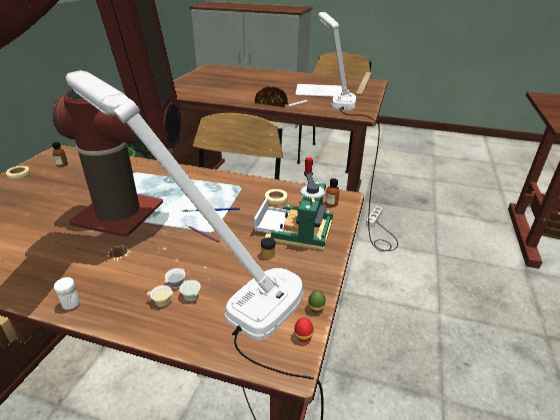

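View pics/top0.png

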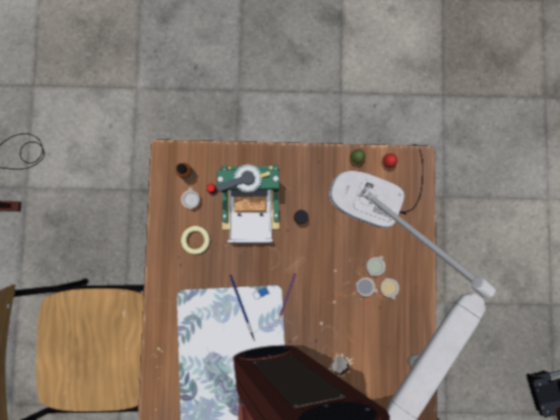

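The side view shows the press at about (305,215) with the red knob at (309,165). In the top view the hub is at about (248,178), the red knob at (211,188), and the tray front edge at about (250,242). I'll measure next.

```bash
cat > h.py <<'E'
import cv2,numpy as np
from bench import arm
def ray(c,u,v):
    d=c["pose"][:3,:3]@np.linalg.inv(c["mtx"])@[u,v,1]; return c["pose"][:3,3],d
def onz(c,u,v,z):
    o,d=ray(c,u,v); return o+d*(z-o[2])/d[2]
def tri(rs):
    A=0;b=0
    for o,d in rs:
        d=d/np.linalg.norm(d);P=np.eye(3)-np.outer(d,d);A=A+P;b=b+P@o
    return np.linalg.solve(A,b)
def red(c,box):
    f=c["frame"];h=cv2.cvtColor(f,cv2.COLOR_RGB2HSV)
    m=(((h[...,0]<6)|(h[...,0]>174))&(h[...,1]>170)&(h[...,2]>70)).astype(np.uint8)
    k=np.zeros_like(m);x0,y0,x1,y1=box;k[y0:y1,x0:x1]=m[y0:y1,x0:x1]
    n,l,s,ce=cv2.connectedComponentsWithStats(k)
    if n<2:return None
    i=1+np.argmax(s[1:,4]);return ce[i],s[i]
E
python3 - <<'E'
from h import *
t=arm.camera("top");s=arm.camera("side")
a=red(t,(180,150,260,230));b=red(s,(285,140,335,200));print(a,b)
print("top z180",onz(t,*a[0],.18),"z201",onz(t,*a[0],.2), "tri",tri([ray(t,*a[0]),ray(s,*b[0])]))
f=t["frame"][145:255,160:320,::-1];cv2.imwrite("pics/tc.png",cv2.resize(f,None,fx=5,fy=5,interpolation=cv2.INTER_CUBIC))
f=s["frame"][145:265,240:360,::-1];cv2.imwrite("pics/sc.png",cv2.resize(f,None,fx=5,fy=5,interpolation=cv2.INTER_CUBIC))
E
```

```text
(array([210.71929825, 187.78947368]), array([207, 184,   9,   9,  57], dtype=int32)) (array([308.28865979, 164.88659794]), array([305, 158,   8,  15,  97], dtype=int32))
top z180 [0.56950425 0.1700644  0.18      ] z201 [0.56676378 0.16736796 0.2       ] tri [0.57000571 0.17071296 0.17463008]
```

View pics/tc.png

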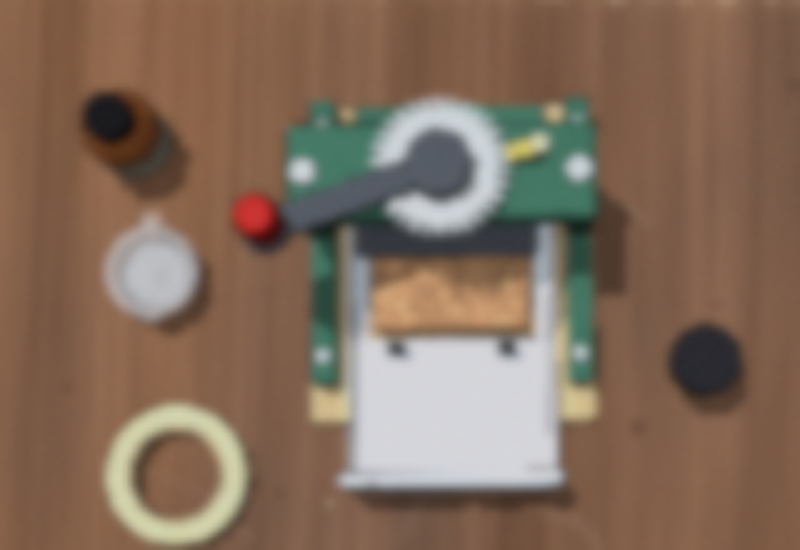

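View pics/sc.png

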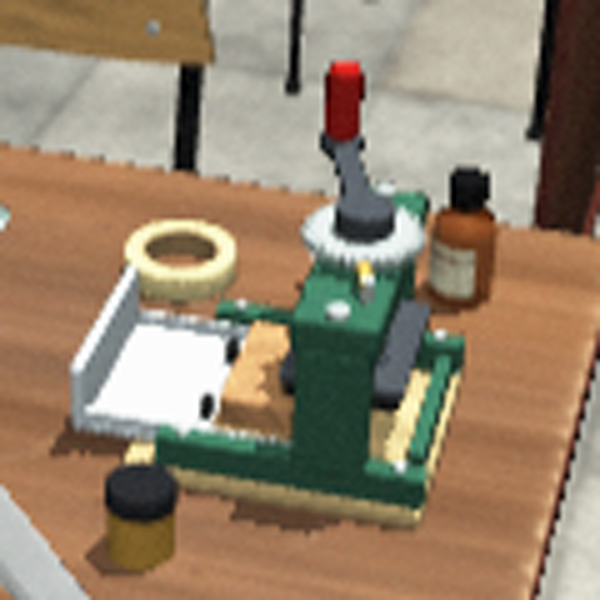

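The top crop shows the hub at (441,163), the knob at (255,217), and the tray plate's top edge from (338,482) to (565,482). The bolts on the beam are at (301,170) and (578,168). The side crop confirms the tray is open and there is nothing in front of its plate.

```bash
python3 - <<'E'
from h import *
t=arm.camera("top")
g=lambda x,y,z:onz(t,(x+.5)/5-.5+160,(y+.5)/5-.5+145,z)
hub=g(441,163,.159);print("hub",hub)
for n,p in dict(fl=(338,482,.06),fr=(565,480,.06),b1=(301,170,.131),b2=(578,168,.131),knobtop=(254,215,.201),bottle=(110,118,.09),pot=(155,270,.03)).items():
    q=g(*p);print(n,np.round(q,4),np.round(np.hypot(*(q-hub)[:2]),4))
k=onz(t,210.7,187.8,.19);print(k,np.degrees(np.arctan2(*(k-hub)[1::-1])),np.hypot(*(k-hub)[:2]))
E
```

```text
hub [0.60034744 0.08364668 0.159     ]
fl [0.4465 0.1385 0.06  ] 0.1634
fr [0.45   0.0197 0.06  ] 0.1634
b1 [0.5998 0.1548 0.131 ] 0.0712
b2 [0.6039 0.0168 0.131 ] 0.067
knobtop [0.5671 0.168  0.201 ] 0.0907
bottle [0.6312 0.2591 0.09  ] 0.1781
pot [0.5594 0.2436 0.03  ] 0.1651
[0.56810799 0.16876082 0.19      ] 110.74564166548402 0.09101537527995444
```

Emit:
move_arm(moves=[0,0,60,0,87,0,0,120,0,87,0,0,180,0,60,0,0,240,0,30,0,0,300,0,0,0,0,340,0,0,0,0,340,0,0])

```text
time_s: 1.12
ee_pos: [0.1678, -0.6023, 0.5751]
orientation: [0.004, 0.991, 0.135, 0.0]
ft_force: [0.1, 0.2, -0.9]
opening: 0.045
grip_force: 0.0
```

```bash
python3 - <<'E'
from h import *
s=arm.state();print(s["joints"],s["ee_pos"])
q=s["joints"];p=s["ee_pos"]
# r = r0+L1 s2 + L2 s23 ; z = z0+L1 c2+L2 c23
A=[];b=[]
for q,p in (((-1.425,.22117,1.52754),(.1677,-.6015,.2295)),(q,p)):
    a=q[1];c=q[1]+q[2]
    A+=[[1,0,np.sin(a),np.sin(c)],[0,1,np.cos(a),np.cos(c)]];b+=[np.hypot(p[0],p[1]),p[2]]
print(np.linalg.solve(A,b))
c=arm.camera("side");cv2.imwrite("pics/s1.png",c["frame"][:,:,::-1])
E
```

```text
[-1.42511126e+00  2.58988245e-01  8.42820025e-01  3.18120019e-05
  2.03205112e+00 -1.26096189e-01] [ 0.16781816 -0.60226429  0.57513036]
[-0.25542195 -1.08642182  1.45222349  0.57028798]
```

View pics/s1.png

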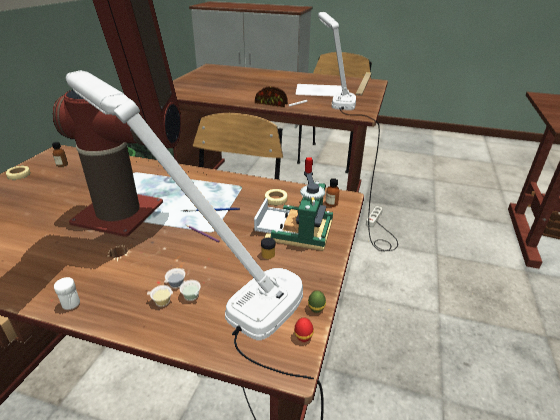

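The view is unchanged: the arm is now out of frame above, with the robot shoulder at about (90,115) and the lamp head at (100,90). I'll get the link geometry from one more pose before passing the lamp.

Emit:
move_arm(moves=[-16,60,20,0,0,-34,120,40,0,0,-34,120,40,0,0])

```text
time_s: 1.55
ee_pos: [0.1333, -0.4791, 0.6128]
orientation: [0.002, 0.991, 0.135, -0.0]
ft_force: [-0.2, 0.2, 0.8]
opening: 0.0111
grip_force: 0.0
```

```bash
python3 - <<'E'
from h import *
s=arm.state();print(s["joints"],s["ee_pos"])
A=[];b=[]
for q,p in (((-1.425,.22117,1.52754),(.1677,-.6015,.2295)),((0,.25899,.84282),(.16782,-.60226,.57513)),(s["joints"],s["ee_pos"])):
    a=q[1];c=q[1]+q[2]
    A+=[[1,0,np.sin(a),np.sin(c)],[0,1,np.cos(a),np.cos(c)]];b+=[np.hypot(p[0],p[1]),p[2]]
print(np.linalg.lstsq(A,b,rcond=None))
c=arm.camera("side")
for v in (95,115,140):
    o,d=ray(c,95,v);print(v,tri([(o,d),(np.zeros(3),np.array([0,0,1.]))]))
E
```

```text
[-1.45801917e+00 -3.01233738e-02  1.08434511e+00 -9.06620503e-05
  2.08350326e+00 -1.59081763e-01] [ 0.13333204 -0.47905028  0.61280267]
(array([ 0.02674061, -0.01334669,  0.35168608,  0.54995964]), array([0.00077324]), np.int32(4), array([2.66448278, 2.17323477, 0.39113649, 0.15682605]))
95 [0.00539417 0.00479007 0.37074442]
115 [0.00101153 0.00091638 0.3166942 ]
140 [-0.00463788 -0.00431334  0.24567308]
```

Emit:
move_arm(moves=[54,16,5,0,0,109,44,5,0,0,161,75,5,0,0,208,114,5,-2,0,250,159,5,-4,0,286,208,5,-6,0,316,261,5,-8,0,340,317,5,-10,0,356,376,5,-12,0,347,435,5,-14,0,317,495,5,-14,0,277,545,0,-14,0])

```text
time_s: 3.1
ee_pos: [0.4153, 0.0599, 0.6076]
orientation: [-0.0, 1.0, 0.014, -0.003]
ft_force: [-0.0, 1.0, 0.8]
opening: 0.0004
grip_force: 0.0
```

Emit:
move_arm(moves=[0,0,0,0,0,0,0,0,0,0])

```text
time_s: 3.35
ee_pos: [0.4155, 0.0581, 0.6091]
orientation: [0.0, 1.0, 0.014, -0.001]
ft_force: [1.0, 0.1, -0.4]
opening: -0.0001
grip_force: 0.0
```

Emit:
move_arm(moves=[-5,10,-60,0,0,-10,19,-120,0,0,-10,19,-180,0,0,-10,19,-240,0,0,-10,19,-300,0,0,-10,19,-360,0,0,-10,19,-410,0,0,-10,19,-460,0,0,-10,19,-510,0,0,-10,19,-545,0,0,-10,19,-567,0,0,-10,19,-567,0,0], newtons=20)

```text
time_s: 4.85
ee_pos: [0.4021, 0.0759, 0.0409]
orientation: [0.0, 1.0, 0.013, -0.004]
ft_force: [-0.4, -1.3, 0.5]
opening: 0.0008
grip_force: 0.0
```

```bash
python3 - <<'E'
from h import *
c=arm.camera("side");cv2.imwrite("pics/s2.png",cv2.resize(c["frame"][100:270,200:400,::-1],None,fx=3.5,fy=3.5))
s=arm.state();print(s["ee_pos"],s["ft_force"],s["joints"])
E
```

```text
[0.40349591 0.07608538 0.04245843] [ 0.48081547  0.16759775 -0.07178431] [-6.13071029e-03 -5.89450440e-02  2.21180273e+00 -1.51062747e-04
  9.93021543e-01  1.53931293e+00]
```

View pics/s2.png

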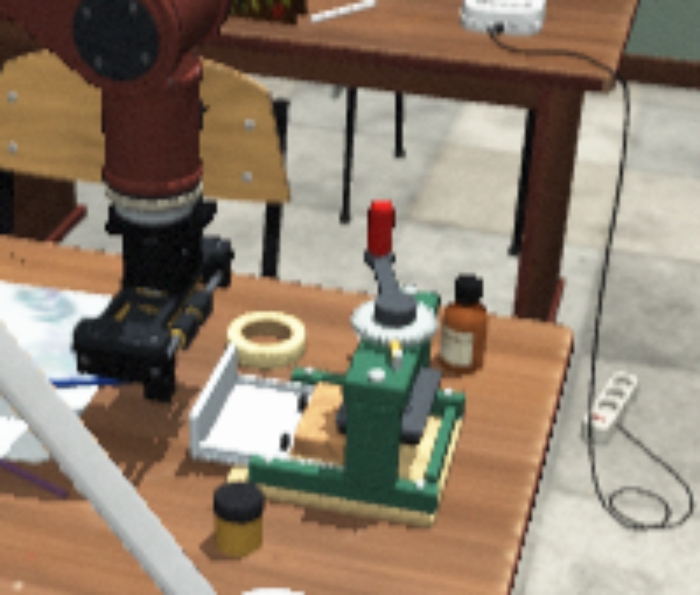

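The gripper is closed in front of the plate (fingers at (160,390), plate at (195,420)), with its wide side along the plate and the path clear. Now pushing.

Emit:
move_arm(moves=[8,0,-3,0,0,16,0,-5,0,0,22,1,-5,0,0,28,1,-5,0,0,33,1,-5,0,0,38,1,-5,0,0,43,1,-5,0,0,48,1,-5,0,0,53,2,-5,0,0,57,2,-5,0,0,60,2,-5,0,0,62,2,-5,0,0])

```text
time_s: 6.4
ee_pos: [0.4674, 0.0791, 0.0393]
orientation: [-0.0, 1.0, 0.014, 0.001]
ft_force: [0.2, 0.0, 0.3]
opening: 0.0006
grip_force: 0.0
```

Emit:
move_arm(moves=[2,0,0,0,0,4,0,0,0,0,6,0,0,0,0,8,0,0,0,0])

```text
time_s: 6.9
ee_pos: [0.4747, 0.0791, 0.039]
orientation: [-0.0, 1.0, 0.014, 0.0]
ft_force: [-0.2, 0.8, -0.4]
opening: 0.0004
grip_force: 0.0
```

Emit:
move_arm(moves=[2,0,0,0,0,4,0,0,0,0,6,0,0,0,0])

```text
time_s: 7.28
ee_pos: [0.4762, 0.0791, 0.0381]
orientation: [0.0, 1.0, 0.014, -0.005]
ft_force: [-18.8, -0.3, 15.9]
opening: 0.0007
grip_force: 9.7
```

```bash
python3 - <<'E'
from h import *
c=arm.camera("side")
d=arm.camera("top")
a=cv2.resize(c["frame"][145:265,240:360,::-1],(400,400),interpolation=cv2.INTER_CUBIC);b=cv2.resize(d["frame"][145:265,180:300,::-1],(400,400),interpolation=cv2.INTER_CUBIC)
cv2.imwrite("pics/s3.png",np.hstack([a,b]));s=arm.state();print(s["ee_pos"],s["ft_force"])
E
```

```text
[0.47620346 0.07911364 0.0380543 ] [-15.84263379  -0.80695275  12.13803063]
```

View pics/s3.png

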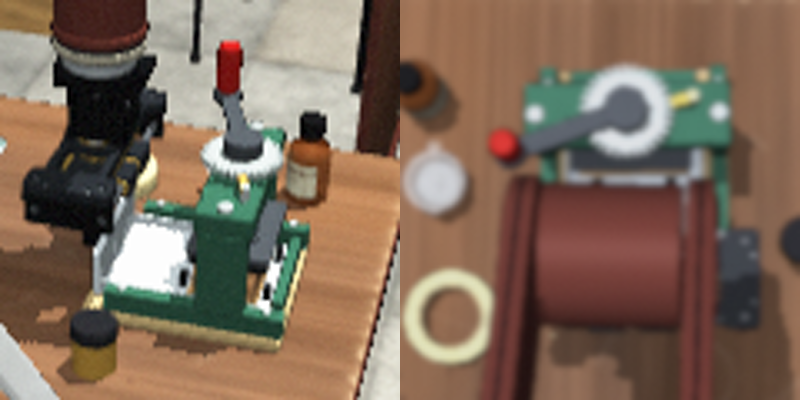

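The plate stopped hard at 19 N with the TCP at x = 0.476, which matches the predicted home position of about 0.475. The picture shows the tray inside the press, the cork under the platen, and the lever unmoved. Now I'll back off, rise, and turn for the knob.

Emit:
move_arm(moves=[-20,0,0,0,0,-50,0,0,0,0,-70,0,20,0,0,-70,0,80,0,0,-70,0,140,0,0,-70,0,200,0,20,-70,0,250,0,40,-70,0,270,10,50,-50,20,270,20,50,-20,40,270,30,50,10,60,270,40,50,40,75,270,50,50])

```text
time_s: 8.88
ee_pos: [0.5216, 0.155, 0.3089]
orientation: [0.0, 0.899, 0.438, 0.0]
ft_force: [0.1, 0.5, -0.3]
opening: 0.0494
grip_force: 0.0
```

Emit:
move_arm(moves=[25,8,-10,10,50,50,16,-20,20,50,50,16,-30,30,50,50,16,-30,40,50,50,16,-30,50,50,50,16,-30,59,50,50,16,-30,59,50,50,16,-30,59,50])

```text
time_s: 9.88
ee_pos: [0.5706, 0.1701, 0.2789]
orientation: [0.0, 0.571, 0.821, 0.0]
ft_force: [-0.2, 0.3, -0.9]
opening: 0.0502
grip_force: 0.0
```

```bash
python3 - <<'E'
from h import *
s=arm.state();print(s["ee_pos"],s["orientation"],s["joints"],s["opening"])
from scipy.spatial.transform import Rotation as R
o=s["orientation"];y=R.from_quat([*o[1:],o[0]]).apply([0,1,0]);print("psi",np.degrees(np.arctan2(y[1],y[0])))
d=arm.camera("side");b=red(d,(270,120,345,200));print(b)
a=arm.camera("top")["frame"]
cv2.imwrite("pics/s4.png",cv2.resize(d["frame"][115:265,230:380,::-1],None,fx=4,fy=4,interpolation=cv2.INTER_CUBIC))
E
```

```text
[0.57062436 0.17008935 0.27892103] [1.11651020e-05 5.70700137e-01 8.21158543e-01 1.75424067e-05] [ 1.57294226e-01  1.22567101e-01  1.54676980e+00  9.90721666e-06
  1.47221535e+00 -1.98786627e-01] 0.050174429075766865
psi 20.401874190954334
(array([308.22826087, 164.86956522]), array([305, 158,   7,  15,  92], dtype=int32))
```

View pics/s4.png

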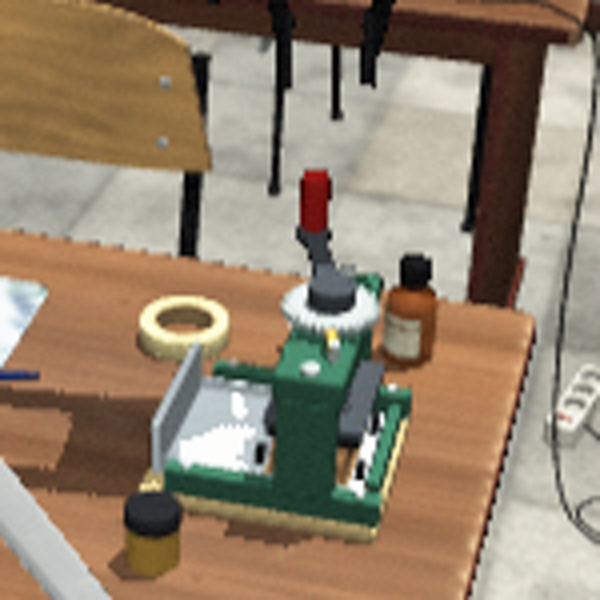

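The tray is still home and everything else is in place. The open fingers are above the knob at (315,195) in the crop. Descending and gripping.

Emit:
move_arm(moves=[-1,0,-30,0,50,-1,0,-60,0,50,-1,0,-85,0,50,-1,0,-105,0,50,-1,0,-105,0,50,-1,0,-105,0,30,-1,0,-105,0,20,-1,0,-105,0,10,-1,0,-105,0,5,-1,0,-105,0,5], newtons=30)

```text
time_s: 11.22
ee_pos: [0.5696, 0.1701, 0.1747]
orientation: [0.0, 0.569, 0.822, 0.0]
ft_force: [-1.8, -1.0, 4.3]
opening: 0.0213
grip_force: 30.0
```

```bash
python3 - <<'E'
from h import *
s=arm.state();p=s["ee_pos"];print(p,s["ft_force"],s["opening"],s["grip_force"])
h=np.array([.6003,.0836]);v=p[:2]-h;a=np.arctan2(v[1],v[0]);r=np.hypot(*v);print(np.degrees(a),r)
r=.0905
base=.0905*np.array([np.cos(a),np.sin(a)])
for t in range(2,40,2):
    b=a-np.radians(t);print(t,np.round(1000*(.0905*np.array([np.cos(b),np.sin(b)])-base),1))
E
```

```text
[0.56962695 0.17009856 0.17467385] [-1.81770052 -1.04224569  4.29767108] 0.021279256002913447 30.00045446678996
109.52489447734132 0.09177601895832586
2 [3. 1.]
4 [6.  1.9]
6 [9.1 2.7]
8 [12.2  3.4]
10 [15.3  4. ]
12 [18.4  4.4]
14 [21.5  4.8]
16 [24.7  5. ]
18 [27.8  5.2]
20 [31.   5.2]
22 [34.2  5.1]
24 [37.3  4.9]
26 [40.5  4.6]
28 [43.6  4.2]
30 [46.7  3.7]
32 [49.8  3.1]
34 [52.9  2.3]
36 [55.9  1.5]
38 [58.9  0.5]
```

Emit:
move_arm(moves=[3,1,0,-2,5,6,1.9,0,-4,5,9.1,2.7,0,-6,5,12.2,3.4,0,-8,5,15.3,4,0,-10,5,18.4,4.4,0,-12,5,18.4,4.4,0,-12,5,18.4,4.4,0,-12,5])

```text
time_s: 12.22
ee_pos: [0.5877, 0.175, 0.1747]
orientation: [-0.0, 0.652, 0.758, 0.0]
ft_force: [-3.2, 2.2, 6.2]
opening: 0.0209
grip_force: 30.0
```

```bash
cat > m.py <<'E'
from h import *
s=arm.state();p=s["ee_pos"];print(p,s["ft_force"],s["ft_torque"],s["opening"],s["grip_force"])
v=p[:2]-[.6003,.0836];a=np.arctan2(v[1],v[0]);f=s["ft_force"][:2]
print(np.degrees(a),np.hypot(*v),"F tang(cw)",f@[np.sin(a),-np.cos(a)],"radial",f@[np.cos(a),np.sin(a)])
E
python3 m.py
```

```text
[0.58772124 0.17498471 0.17468165] [-3.2110445   2.24894973  6.18748312] [0.43836998 0.31099236 0.04829861] 0.020916495459882608 29.998946716077626
97.83729973312579 0.09224635633613341 F tang(cw) -2.874383070284692 radial 2.6658026326735125
```

Emit:
move_arm(moves=[3.1,0.4,0,-2,5,6.3,0.6,0,-4,5,9.4,0.8,0,-6,5,12.6,0.8,0,-8,5,15.8,0.7,0,-10,5,18.9,0.5,0,-12,5,18.9,0.5,0,-12,5,18.9,0.5,0,-12,5])

```text
time_s: 13.22
ee_pos: [0.6066, 0.176, 0.1747]
orientation: [-0.001, 0.728, 0.686, 0.0]
ft_force: [-2.8, 4.6, 7.1]
opening: 0.021
grip_force: 30.0
```

```bash
python3 m.py
```

```text
[0.60658976 0.17597986 0.17465376] [-2.83746668  4.59404337  7.09361908] [ 0.73676343  0.31888491 -0.00397785] 0.020983646548722472 29.998549595475197
86.10498083627967 0.09259373250518456 F tang(cw) -3.142979412992314 radial 4.390686964269963
```

Emit:
move_arm(moves=[3.1,-0.3,0,-2,5,6.3,-0.7,0,-4,5,9.4,-1.2,0,-6,5,12.5,-1.7,0,-8,5,15.5,-2.4,0,-10,5,18.5,-3.1,0,-12,5,18.5,-3.1,0,-12,5,18.5,-3.1,0,-12,5])

```text
time_s: 14.22
ee_pos: [0.6253, 0.173, 0.1747]
orientation: [-0.001, 0.796, 0.606, 0.0]
ft_force: [-1.6, 5.6, 6.9]
opening: 0.021
grip_force: 30.0
```

```bash
sed -i 's/\.0836/.0860/' m.py; python3 m.py; python3 - <<'E'
from h import *
c=arm.camera("side")
d=arm.camera("top")
a=cv2.resize(c["frame"][145:265,240:360,::-1],(400,400),interpolation=cv2.INTER_CUBIC);b=cv2.resize(d["frame"][145:265,180:300,::-1],(400,400),interpolation=cv2.INTER_CUBIC)
cv2.imwrite("pics/s5.png",np.hstack([a,b]));print(red(c,(270,120,345,200)))
E
```

```text
[0.62526032 0.17303656 0.17467779] [-1.60535726  5.61575268  6.93980501] [ 0.8655528   0.19941288 -0.00338007] 0.021046369010210553 29.998911092989147
73.99818412113353 0.09054491023716602 F tang(cw) -3.0912367261730838 radial 4.955613543717358
(array([327.02469136, 166.80246914]), array([324, 159,   7,  16,  81], dtype=int32))
```

View pics/s5.png

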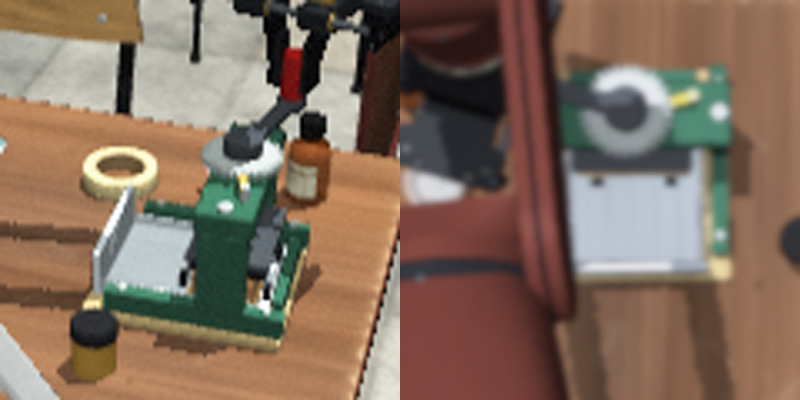

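The knob is held between the fingers at (290,75) in the side half. It has swung 36.1° from the start, which is three clicks, and the tangential force is steady at 3 N. The tray is still home and the jar, tape and bottle haven't moved.

```bash
python3 -c "
from bench import arm
print(arm.close_job())"
```

```text
the job is handed in; nothing more can be done
None
```

I pushed the tray fully home, swung the lever three clicks clockwise (36.1° measured) and handed the job in still gripping the knob; the jar, bottle and tape were unmoved, but the arm hid the paint pot in the last pictures.

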